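# Set up the dry-block heater

## Task

Set up the dry-block heater: first take whichever of the two vial blocks has the dowel-hole pattern of the heater's two pins and drop it over them until it lies flat on the heating plate, then load the four loose vials into that block, each upright and right down in a well of its own size: large vials in the large wells, small vials in the small ones. Keep the vials upright all the time, and leave the blue-capped bottle and the low pile of dishes standing where they are.

Things in the scene. Friction and masses are not known exactly. Their poses are not given: they have to be found in the camera images.
- heater: fixed white dry-block heater, 150 (x) x 224 (y) mm; its flat dark heating plate lies 45 mm above the worktop; grey control panel on the -x side to x=-98 mm, under 38 mm high. Origin: under the plate's centre at worktop level. Two steel dowel pins on the plate at x=0, y=-76 and +76 mm: 10 mm diameter, 21 mm tall, rounded noses. The block that fits sits centred, y along y, either way round.
- block_1: loose bare aluminium vial block, 56 (x) x 176 (y) x 31 mm, 0.5-0.75 kg, wells up; origin: centre of underside. Wells at x=0, floor 9 mm over the underside: two large, 32 mm wide, at y=+-19 mm; two small, 20.5 mm wide, at y=+-52 mm. Two 14 mm black-rimmed dowel through-holes on the centre line at the ends, (x,y)=(0,-76) and (0,+76) mm. Grip across the width at mid-length, 24 mm up, 45 N.
- block_2: loose bare aluminium vial block, 56 (x) x 176 (y) x 31 mm, 0.5-0.75 kg, wells up; origin: centre of underside. Wells at x=0, floor 9 mm over the underside: two large, 32 mm wide, at y=+-19 mm; two small, 20.5 mm wide, at y=+-52 mm. Two 14 mm black-rimmed dowel through-holes at diagonal corners, (x,y)=(-16,-76) and (+16,+76) mm. Grip across the width at mid-length, 24 mm up, 45 N.
- vial_large_1: loose large screw-cap sample vial, amber glass, black cap, standing upright: glass 28 mm diameter, 60 mm tall in all, flat bottom, cap 24 mm diameter over the top 13 mm, straight glass up to 40 mm; about 34 g. Origin: centre of its underside, z up. Grip from above at 48 mm height, about 10 N; in its well 38 mm of it stands out, so keep the fingertips 25 mm or more above its underside.
- vial_large_2: loose large screw-cap sample vial, amber glass, black cap, standing upright: glass 28 mm diameter, 60 mm tall in all, flat bottom, cap 24 mm diameter over the top 13 mm, straight glass up to 40 mm; about 34 g. Origin: centre of its underside, z up. Grip from above at 48 mm height, about 10 N; in its well 38 mm of it stands out, so keep the fingertips 25 mm or more above its underside.
- vial_small_1: loose small screw-cap sample vial, amber glass, black cap, standing upright: glass 17 mm diameter, 60 mm tall in all, flat bottom, cap 15 mm diameter over the top 13 mm, straight glass up to 40 mm; about 16 g. Origin: centre of its underside, z up. Grip from above at 48 mm height, about 10 N; in its well 38 mm of it stands out, so keep the fingertips 25 mm or more above its underside.
- vial_small_2: loose small screw-cap sample vial, amber glass, black cap, standing upright: glass 17 mm diameter, 60 mm tall in all, flat bottom, cap 15 mm diameter over the top 13 mm, straight glass up to 40 mm; about 16 g. Origin: centre of its underside, z up. Grip from above at 48 mm height, about 10 N; in its well 38 mm of it stands out, so keep the fingertips 25 mm or more above its underside.
- media_bottle: bystander: loose laboratory bottle with a blue screw cap, 62 mm diameter, 111 mm tall, standing upright; origin: centre of its underside
- stack_low: bystander: loose low pile of lidded culture dishes, 93 mm diameter, 80 mm tall; origin: centre of its underside
There are look-alikes about, which are no part of the job. Leave any turquoise look-alike of the vial_large_1 alone.

How it is judged:
On the way, in this order (a step that is already met when the one before it is completed fails the run):
1. the block that fits lies flat on the heating plate, over both pins (z of block_1 in the frame of heater between 0.04 and 0.0485 m and horizontal distance between block_1 and heater below 0.008 m and angle between block_1's own z axis and vertical below 0.06 rad and angle between the y axis of block_1 and the y axis of heater, either way round below 0.08 rad), for 0.2 s.
2. with that block seated, each of the four vials stands down in a well of its own size (all of step 1 and ((x of vial_large_1 in the frame of block_1 between -0.008 and 0.008 m and y of vial_large_1 in the frame of block_1 between 0.011 and 0.027 m and z of vial_large_1 in the frame of block_1 between 0.004 and 0.0135 m and angle between each of vial_large_1, vial_large_2's own z axis and vertical below 0.2 rad and x of vial_large_2 in the frame of block_1 between -0.008 and 0.008 m and y of vial_large_2 in the frame of block_1 between -0.027 and -0.011 m and z of vial_large_2 in the frame of block_1 between 0.004 and 0.0135 m) or (x of vial_large_1 in the frame of block_1 between -0.008 and 0.008 m and y of vial_large_1 in the frame of block_1 between -0.027 and -0.011 m and z of vial_large_1 in the frame of block_1 between 0.004 and 0.0135 m and angle between each of vial_large_1, vial_large_2's own z axis and vertical below 0.2 rad and x of vial_large_2 in the frame of block_1 between -0.008 and 0.008 m and y of vial_large_2 in the frame of block_1 between 0.011 and 0.027 m and z of vial_large_2 in the frame of block_1 between 0.004 and 0.0135 m)) and ((x of vial_small_1 in the frame of block_1 between -0.008 and 0.008 m and y of vial_small_1 in the frame of block_1 between 0.044 and 0.06 m and z of vial_small_1 in the frame of block_1 between 0.004 and 0.0135 m and angle between each of vial_small_1, vial_small_2's own z axis and vertical below 0.2 rad and x of vial_small_2 in the frame of block_1 between -0.008 and 0.008 m and y of vial_small_2 in the frame of block_1 between -0.06 and -0.044 m and z of vial_small_2 in the frame of block_1 between 0.004 and 0.0135 m) or (x of vial_small_1 in the frame of block_1 between -0.008 and 0.008 m and y of vial_small_1 in the frame of block_1 between -0.06 and -0.044 m and z of vial_small_1 in the frame of block_1 between 0.004 and 0.0135 m and angle between each of vial_small_1, vial_small_2's own z axis and vertical below 0.2 rad and x of vial_small_2 in the frame of block_1 between -0.008 and 0.008 m and y of vial_small_2 in the frame of block_1 between 0.044 and 0.06 m and z of vial_small_2 in the frame of block_1 between 0.004 and 0.0135 m))), for 0.2 s.
At the end, for the whole second after the job is handed in: Fitting block flat over both pins (within 3.5 mm of the plate, 8 mm of centre, 0.08 rad of line); both large vials in its large wells, both small in its small wells, each on the floor (within 4.5 mm), within 8 mm of centre, upright within 0.2 rad; all released and at rest (all of step 2 and linear speed of each of vial_large_1, vial_large_2, vial_small_1, vial_small_2, block_1 below 0.02 m/s); the robot touches nothing.
It fails at once if a vial is tipped over (more than 0.6 rad) (angle between any of vial_large_1, vial_large_2, vial_small_1, vial_small_2's own z axis and vertical above 0.6 rad).
It fails at once if the bottle or the low pile of dishes is moved by more than 25 mm or tipped (distance of any of media_bottle, stack_low from where it was at the start of the episode above 0.025 m or angle between any of media_bottle, stack_low's own z axis and vertical above 0.35 rad).
It also fails if it takes over 136 s, if anything falls off the work surface, if the arm or the gripper's body presses on something with over 40 N, if the wrist force passes 120 N, or if a joint passes its speed limit or range.

## Robot

A 6-joint arm with a two-finger parallel gripper is mounted at the origin on a cart in front of the work surface, level with it; the furniture and walls round the work are solid. World frame = base frame: x ahead of the robot, y to its left, z up, the work surface at z = 0. Lengths are in m, angles in rad, forces in N, time in s.
With the tool pointing down it reaches from about 0.375 to 0.975 m from the base axis. Payload 3.8 kg.
Tool frame: the origin (TCP) lies at the very end of the fingers, on their centre line; the grasp point (between the pads) lies 19 mm behind it; z points along the fingers, y is the line along which they close (so a half turn about z gives the same grasp; the last joint's range is limited). The gripper opens to 85 mm and grips with 20 to 120 N. Pads are 22 mm wide; open, the fingers measure 114 mm over their backs; the gripper's body (76 mm by 85 mm) begins 54 mm behind the grasp point. The pads swing forward as they close: fully open they stand 13 mm farther back than shut.
Start: joints at [-1.184, 0.264, 1.604, -0, 1.274, -0.037], TCP at [0.278, -0.615, 0.231] pointing down, gripper open.
Joint ranges: [-2.63, 2.63], [-0.94, 2.18], [0.31, 2.57], [-1.31, 4.45], [0, 2.66], [-2.55, 2.55]. Speed limits (rad/s): [2.57, 2.57, 3.14, 3.14, 3.14, 3.14].

## Interface

Orientations are given as a rotation vector (axis times angle).
In Python, from workcell import bot gives the robot as it stands. The module is installed in compiled form; this text tells all that it offers.
- The arm moves only by the shell command python3 -m jog 'ROWS' [OPENING] [FORCE]. ROWS is a JSON list of rows, 1 to 5 of them, each of 4 numbers: dx, dy, dz in m, then a turn about the tool's z in rad; each row shifts and turns the commanded pose from where the row before left it, along the tool's axes as they then stand; what a row does not reach is not made up. A row lasts 1/8 s, in which the tool goes at most 0.0625 m and 0.188 rad, less where a joint would pass 70% of its speed; a pose out of reach is approached as far as the arm can. OPENING is the opening from 0.0 (shut) to 1.0 (fully open), set as the command begins (- or left out keeps the last). The fingers move at their own pace and stop on an object; FORCE is the grip in N (left out, the last holds). Time passes only in rows, so rows that do not move let the fingers close. It prints the time, the measured TCP pose, the force, the opening and the grip force at its end.
- bot.read_state(): the state, without advancing time (a new reading comes with each control period).
- bot.read_camera(name): name is "scene" or "top"; returns the picture (400x640x3 uint8, red, green, blue); there is no depth.
- bot.camera_info(name): a dict with "intrinsics" (3x3 intrinsics, pixels), "k1" (the pictures are not rectified: a ray, as slopes to the right and down, at radius r is drawn at 1 + k1 r^2 times it, then the intrinsics apply), "extrinsics" (4x4, takes a point from camera to world coordinates). Camera axes: x right, y down, z forward; pixel columns grow to the right and rows downward; lengths in m; the calibration is good to about 2 mm. A picture is of the moment at which its call begins. camera_info takes no time and is no camera call.
- bot.finish_job(): hands the job in; it is judged then, once.
Trained networks look in the newest picture that a camera, given by its name, has taken for a name from the list of things; names that differ only in an ending like _2 or _b are one class to them, and where a whole thing is asked for, a point or a joint stands for the part that bears it (a point fixed in the world has none). Each returns a list of dicts, best first, with "conf" (0 to 1); they miss things now and then, are a little off and sometimes report something else, mostly with a low value. They report only what shows in the picture. A call takes as long as a camera call. They do not tell look-alikes from the thing itself.
- bot.search_frame(camera, thing): "box" ([left, top, right, bottom] in pixels, round what is visible of it).
- bot.regions_of(camera, thing): "pixels" (400x640 bool, what is visible of it) and "box" ([left, top, right, bottom] in pixels, round what is visible of it).
- bot.spot_point(camera, thing): "pixel" ([row, column] in pixels: a listed point, or the origin of a listed thing).
The state is a dict: "time": time; "q": joint angles; "joint_vel": joint speeds; "joint_torque": joint torques, N m; "tool_pos": TCP position; "tcp_rot": TCP orientation; "wrist_force": force on the tool from outside, world axes, zero at the start; "torque": the same for the moment, N m; "width": opening from 0.0 (shut) to 1.0 (fully open); "grip_force": force on a finger pad.
Only numpy, scipy, OpenCV 4.12 (cv2) and the standard library are available. Lean on these libraries where they do the work, as an engineer would, in place of code of your own. Each camera call takes 0.05 s, during which the arm holds its last target. There are 200 camera calls.

## Working session

There is one attempt and no reset: what is moved stays moved. The work goes in short steps, Python scripts to look and compute and a shell command to move; the robot and the scene stay as the last step left them, time stands still between calls to the robot, and variables do not carry over. Pictures are saved under pics/ and viewed, at most 14 in all, crops included, and the job is handed in when it is done.

```bash
mkdir -p pics
cat > h.py <<'E'
import numpy as np, cv2
from workcell import bot
def ray(cam,px):  # px = (col,row)
    i=bot.camera_info(cam);K=np.array(i["intrinsics"]);E=np.array(i["extrinsics"]);k=i["k1"]
    d=np.array([(px[0]-K[0,2])/K[0,0],(px[1]-K[1,2])/K[1,1]]);u=d.copy()
    for _ in range(30): u=d/(1+k*(u@u))
    return E[:3,3],E[:3,:3]@np.array([u[0],u[1],1])
def at(cam,px,z):
    o,d=ray(cam,px);return (o+d*(z-o[2])/d[2])[:2]
def proj(cam,p):
    i=bot.camera_info(cam);K=np.array(i["intrinsics"]);E=np.array(i["extrinsics"]);k=i["k1"]
    c=E[:3,:3].T@(np.array(p)-E[:3,3]);u=c[:2]/c[2];u=u*(1+k*(u@u))
    return K[0,0]*u[0]+K[0,2],K[1,1]*u[1]+K[1,2]
def snap(cam,f,box=None,s=1):
    im=bot.read_camera(cam)
    o=im if box is None else im[box[1]:box[3],box[0]:box[2]]
    cv2.imwrite("pics/"+f,cv2.resize(o[:,:,::-1],None,fx=s,fy=s,interpolation=cv2.INTER_CUBIC));return im
E
python3 - <<'E'
from h import *
np.set_printoptions(precision=3,suppress=True)
for c in("scene","top"):
    snap(c,c+"0.png",None,1.25);i=bot.camera_info(c);print(i["intrinsics"],i["k1"],i["extrinsics"])
for t in("heater","block_1","vial_large_1","vial_small_1","media_bottle","stack_low"):
    for c in("top","scene"):
        for r in bot.spot_point(c,t): print(t,c,round(r["conf"],2),[round(float(x),1) for x in r["pixel"][::-1]],at(c,r["pixel"][::-1],0))
E
```

```text
[[413.847   0.    320.053]
 [  0.    413.847 197.245]
 [  0.      0.      1.   ]] -0.08525839447158204 [[-0.671 -0.301  0.677 -0.383]
 [-0.741  0.282 -0.609  0.806]
 [-0.007 -0.911 -0.412  0.609]
 [ 0.     0.     0.     1.   ]]
[[454.372   0.    323.943]
 [  0.    454.372 202.509]
 [  0.      0.      1.   ]] -0.043910674703537024 [[ 0.074 -0.977  0.198  0.234]
 [-0.997 -0.072  0.018 -0.035]
 [-0.004 -0.199 -0.98   1.432]
 [ 0.     0.     0.     1.   ]]
heater top 0.96 [322.2, 170.4] [0.63  0.005]
heater top 0.68 [338.8, 229.8] [ 0.439 -0.062]
heater scene 0.7 [297.2, 205.6] [0.619 0.01 ]
block_1 top 0.78 [410.2, 219.4] [ 0.489 -0.287]
block_1 top 0.56 [236.6, 196.0] [0.524 0.275]
block_1 scene 0.82 [382.6, 189.1] [ 0.512 -0.313]
block_1 scene 0.66 [249.9, 241.9] [0.523 0.265]
vial_large_1 top 0.65 [341.0, 234.1] [ 0.425 -0.07 ]
vial_large_1 top 0.65 [317.4, 239.5] [0.403 0.003]
vial_large_1 top 0.59 [293.2, 231.3] [0.423 0.082]
vial_large_1 top 0.52 [324.8, 169.8] [ 0.632 -0.003]
vial_large_1 top 0.43 [338.9, 256.8] [ 0.353 -0.068]
vial_large_1 scene 0.68 [316.8, 232.2] [0.434 0.085]
vial_large_1 scene 0.67 [345.4, 226.1] [ 0.403 -0.005]
vial_large_1 scene 0.54 [366.3, 222.0] [ 0.377 -0.073]
vial_large_1 scene 0.47 [353.4, 214.6] [ 0.441 -0.081]
vial_small_1 top 0.55 [262.7, 158.0] [0.658 0.203]
vial_small_1 top 0.45 [390.4, 171.8] [ 0.641 -0.217]
vial_small_1 scene 0.61 [241.6, 218.8] [0.664 0.204]
vial_small_1 scene 0.39 [336.6, 187.1] [ 0.643 -0.201]
media_bottle top 0.93 [170.3, 232.9] [0.389 0.474]
media_bottle scene 0.59 [205.2, 294.7] [0.387 0.482]
stack_low top 0.86 [471.8, 235.3] [ 0.452 -0.485]
stack_low scene 0.37 [253.5, 241.9] [0.516 0.258]
```

View pics/top0.png

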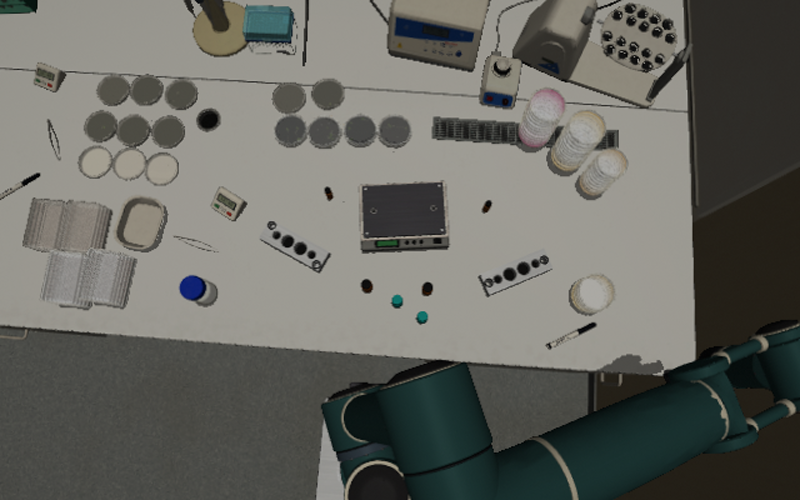

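View pics/scene0.png

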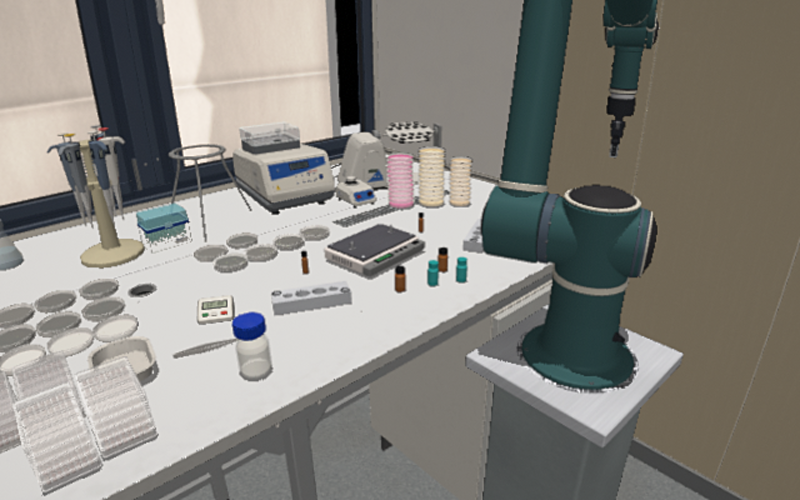

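Large vials: amber at (293,229) and (341,231) in the top picture; the look-alikes are turquoise at (317,240) and (337,254). Small vials are at (262,155) and (390,165). Candidate blocks are at (236,196) and (412,218). Next is a close crop of both blocks.

Run:
```python
from h import *
im=bot.read_camera("top")[:,:,::-1]
a=im[165:225,200:270];b=im[190:250,375:445]
cv2.imwrite("pics/blocks.png",cv2.resize(np.hstack([a,b]),None,fx=5.7,fy=5.7,interpolation=cv2.INTER_CUBIC))
```

```text
(no output)
```

View pics/blocks.png

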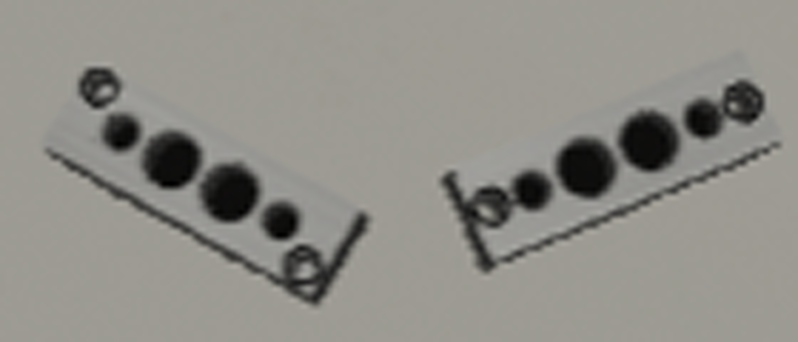

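In the left block the dowel holes, at (100,87) and (303,265) in the crop, lie off the well line, so it is diagonal. In the right block they are in line with the wells, at (490,206) and (743,102), so the right one, near (412,218) in the top picture, is block_1. Next I measure everything.

Run:
```python
from h import *
np.set_printoptions(precision=4,suppress=True)
im=bot.read_camera("top")
g=cv2.cvtColor(im,cv2.COLOR_RGB2GRAY);hsv=cv2.cvtColor(im,cv2.COLOR_RGB2HSV)
cv2.imwrite("pics/heater.png",cv2.resize(im[135:210,275:375,::-1],None,fx=7.5,fy=7.5,interpolation=cv2.INTER_CUBIC))
# block 1 wells
def blobs(x0,y0,x1,y1,th,z,amin=3):
    n,l,s,c=cv2.connectedComponentsWithStats((g[y0:y1,x0:x1]<th).astype(np.uint8))
    for i in range(1,n):
        if s[i,4]>=amin:
            p=c[i]+[x0,y0];print(s[i],p,at("top",p,z))
print("block");blobs(375,190,445,250,60,.031)
print("vials")
for b in((285,220,302,240),(333,222,350,242),(255,145,270,165),(382,155,398,175)):blobs(*b,90,.06)
for n in("heater","block_1"):
    r=bot.regions_of("top",n)
    for q in r[:2]:
        m=q["pixels"];print(n,q["conf"],q["box"],cv2.minAreaRect(np.argwhere(m)[:,::-1].astype(np.float32)))
```

```text
block
[57 15  7  6 28] [434.8929 207.5714] [ 0.5265 -0.358 ]
[50 18  6  6 28] [427.7857 210.5   ] [ 0.5155 -0.3359]
[39 20 10 10 74] [418.3919 214.4324] [ 0.5008 -0.3069]
[28 25 10 10 73] [407.3014 219.1507] [ 0.4833 -0.2727]
[ 8 31  9 16 27] [387.037  228.6667] [ 0.4487 -0.2108]
[20 30  6  7 28] [397.7143 223.0357] [ 0.4689 -0.2433]
[14 33  5  6 16] [391.5  224.75] [ 0.4621 -0.2241]
vials
[ 4  3  9 12 83] [293.0602 228.6145] [0.4235 0.0783]
[ 5  4  8 11 78] [341.4359 230.8974] [ 0.4273 -0.0691]
[ 5  4  7 12 48] [262.5833 154.3958] [0.6516 0.1949]
[ 4  5  7 11 48] [389.0208 164.8958] [ 0.6462 -0.2041]
heater 0.86 [288.4, 144.6, 360.5, 200.1] ((322.19244384765625, 172.42640686035156), (54.29652786254883, 70.45518493652344), 87.51044464111328)
block_1 0.96 [381.8, 196.5, 442.8, 235.0] ((412.2434997558594, 217.12216186523438), (19.272676467895508, 58.02047348022461), 68.62937927246094)
block_1 0.6 [207.3, 178.2, 265.5, 214.9] ((235.76417541503906, 195.92454528808594), (56.62596130371094, 18.940073013305664), 29.05460548400879)
```

View pics/heater.png

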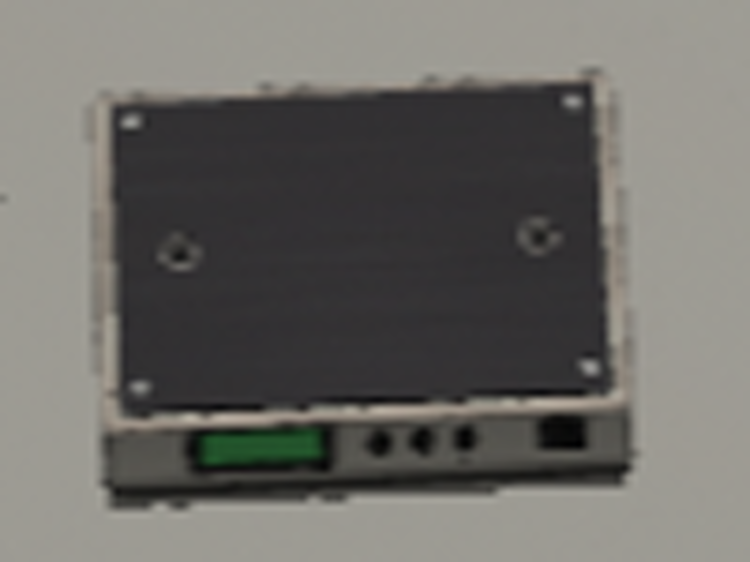

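Run:
```python
from h import *
from scipy.spatial.transform import Rotation as R
np.set_printoptions(precision=4,suppress=True)
s=bot.read_state();print(s["time"],s["tool_pos"],R.from_rotvec(s["tcp_rot"]).as_matrix(),s["width"])
f=lambda p:((p[0]+.5)/7.5-.5+275,(p[1]+.5)/7.5-.5+135)
S=np.array([at("top",f(p),.045) for p in((131,121),(573,101),(590,367),(139,388))]);print(S,S.mean(0))
for z in(.045,.066):
    P=[at("top",f(p),z) for p in((180,252),(540,236))];print("pins",z,P,(P[0]+P[1])/2,np.linalg.norm(P[0]-P[1]))
def tri(a,b):
    o1,d1=ray("top",a);o2,d2=ray("scene",b)
    t=np.linalg.lstsq(np.c_[d1,-d2],o2-o1,rcond=None)[0];return (o1+t[0]*d1+o2+t[1]*d2)/2,np.linalg.norm(o1+t[0]*d1-o2-t[1]*d2)
bot.read_camera("scene");bot.read_camera("top")
for n in("vial_large_1","vial_small_1"):
    A,B=[[np.argwhere(r["pixels"]).mean(0)[::-1] for r in bot.regions_of(c,n)] for c in("top","scene")]
    for a in A:
        c=[(tri(a,b),b) for b in B]
        if c:
            (p,e),b=min(c,key=lambda q:q[0][1]+abs(q[0][0][2]-.03)); print(n,a,b,p,e,"at.03",at("top",a,.03),at("scene",b,.03))
```

```text
0.9 [ 0.2776 -0.6153  0.2313] [[ 0.9115  0.4112  0.    ]
 [ 0.4112 -0.9115  0.    ]
 [ 0.     -0.     -1.    ]] 1.001623092455242
[[ 0.6752  0.1048]
 [ 0.6977 -0.0822]
 [ 0.5818 -0.0965]
 [ 0.5591  0.0911]] [0.6285 0.0043]
pins 0.045 [array([0.6191, 0.079 ]), array([ 0.6371, -0.072 ])] [0.6281 0.0035] 0.15209567752975925
pins 0.066 [array([0.6133, 0.0773]), array([ 0.631 , -0.0714])] [0.6221 0.0029] 0.14979208345394723
vial_large_1 [317.0152 240.6364] [346.6735 218.585 ] [0.3938 0.0021 0.0325] 0.004224815531544221 at.03 [0.3957 0.0035] [ 0.3953 -0.0025]
vial_large_1 [336.7262 253.0357] [368.5063 216.1266] [ 0.3607 -0.0608  0.0312] 0.002868005484765318 at.03 [ 0.3619 -0.0599] [ 0.361  -0.0633]
vial_small_1 [388.8542 164.1875] [336.9783 178.913 ] [ 0.6554 -0.2099  0.0277] 0.0074786998095764945 at.03 [ 0.6576 -0.2072] [ 0.6476 -0.2075]
vial_small_1 [263.3824 154.2647] [336.9783 178.913 ] [0.5058 0.0922 0.2005] 0.24396363512817662 at.03 [0.6614 0.1974] [ 0.6476 -0.2075]
```

```bash
J="python3 -m jog"; 
python3 -m jog '[[0,0,0,-0.179],[0,0,0,-0.179],[0,0,0,-0.179],[0,0,0,-0.179],[0,0,0,-0.179]]' 1.0 45
python3 -m jog '[[0,0,0,-0.179],[0,0,0,-0.179],[0,0,0,-0.179],[0,0,0,-0.179],[0,0,0,0]]'
python3 -m jog '[[0.0278,0.0483,0,0],[0.0278,0.0483,0,0],[0.0278,0.0483,0,0],[0.0278,0.0483,0,0],[0.0278,0.0483,0,0]]'
python3 -m jog '[[0.0278,0.0483,0,0],[0.0278,0.0483,0,0],[0,0,0,0],[0,0,0,0]]'
```

```text
time: 1.82
tool_pos: [0.2776, -0.6153, 0.2312]
tcp_rot: [-2.477, -1.932, -0.0]
wrist_force: [0.3, -0.3, 0.2]
width: 0.996
grip_force: 0.0
time: 2.45
tool_pos: [0.2776, -0.6153, 0.2313]
tcp_rot: [1.654, 2.671, -0.0]
wrist_force: [0.1, -0.5, -0.6]
width: 0.995
grip_force: 0.0
time: 3.08
tool_pos: [0.4322, -0.3814, 0.2315]
tcp_rot: [1.656, 2.669, -0.0]
wrist_force: [0.4, -0.4, -0.2]
width: 1.001
grip_force: 0.0
time: 3.58
tool_pos: [0.4928, -0.29, 0.2314]
tcp_rot: [1.652, 2.672, -0.001]
wrist_force: [-0.3, -1.6, 0.2]
width: 0.998
grip_force: 0.0
```

```bash
python3 -m jog '[[0,0,0.05,0],[0,0,0.05,0],[0,0,0.05,0],[0,0,0.04,0],[0,0,0.02,0]]'
python3 -m jog '[[0,0,0.008,0],[0,0,0.008,0],[0,0,0,0]]'
python3 -m jog '[[0,0,0,0],[0,0,0,0],[0,0,0,0],[0,0,0,0],[0,0,0,0]]' 0.0 45
python3 -m jog '[[0,0,-0.03,0],[0,0,-0.05,0],[0,0,-0.05,0],[0,0,0,0],[0,0,0,0]]'
```

```text
time: 4.2
tool_pos: [0.4904, -0.2904, 0.0186]
tcp_rot: [-1.654, -2.666, 0.0]
wrist_force: [-0.1, -0.4, 0.6]
width: 0.996
grip_force: 0.0
time: 4.58
tool_pos: [0.4934, -0.2905, 0.006]
tcp_rot: [1.651, 2.671, -0.0]
wrist_force: [0.1, 0.6, -0.0]
width: 1.003
grip_force: 0.0
time: 5.2
tool_pos: [0.4934, -0.2905, 0.0066]
tcp_rot: [1.65, 2.672, -0.001]
wrist_force: [-1.3, -0.2, 6.3]
width: 0.643
grip_force: 51.0
time: 5.82
tool_pos: [0.4915, -0.289, 0.1335]
tcp_rot: [-1.65, -2.67, -0.0]
wrist_force: [-0.9, 0.1, -6.6]
width: 0.646
grip_force: 50.7
```

```bash
python3 -m jog '[[0,0,0,0.1735],[0,0,0,0.1735],[0.04,0.0246,0,0],[0.047,0.029,0,0],[0.047,0.029,0,0]]'
python3 -m jog '[[0.047,0.029,0,0],[0.047,0.029,0,0],[0.0475,0.0291,0,0],[0,0,0,0],[0,0,0,0]]'
python3 - <<'E'
from h import *
snap("top","held.png",(270,110,380,190),7)
E
```

```text
time: 6.45
tool_pos: [0.5571, -0.1452, 0.1314]
tcp_rot: [-2.085, -2.342, 0.004]
wrist_force: [1.6, -0.9, -5.2]
width: 0.648
grip_force: 50.6
time: 7.08
tool_pos: [0.6268, 0.0038, 0.1318]
tcp_rot: [-2.083, -2.346, 0.007]
wrist_force: [-0.7, -0.2, -5.9]
width: 0.645
grip_force: 50.8
```

View pics/held.png

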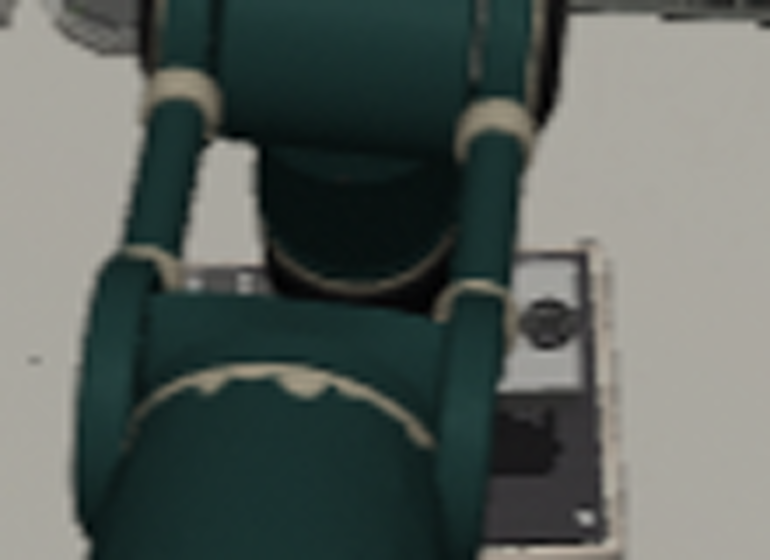

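The right dowel hole shows at crop (548,322), about top pixel (347.9,155.6); the rest of the block is hidden by the arm. I'll compute its position and look from the scene camera.

Run:
```python
from h import *
print(at("top",(347.86,155.57),.156))
im=snap("scene","held_s.png",(250,130,350,205),8)
a=.1186;c=np.array([.6268,.0038])
for y in(-.076,.076,-.052,.052):
    p=c+y*np.array([-np.sin(a),np.cos(a)]);print(y,p,"top",proj("top",[*p,.156]),"scene",proj("scene",[*p,.156]),"crop",(np.array(proj("scene",[*p,.156]))-[250,130]+.5)*8)
for p in((.6193,.0793),(.6373,-.0717)): print("pin tip crop",(np.array(proj("scene",[*p,.066]))-[250,130]+.5)*8)
```

```text
[ 0.63683848 -0.07080338]
-0.076 [ 0.63579248 -0.07166612] top (np.float64(348.1317122568777), np.float64(155.93226723941672)) scene (np.float64(311.2366245939926), np.float64(155.6981119109211)) crop [493.89299675 209.58489529]
0.076 [0.61780752 0.07926612] top (np.float64(296.23491627743397), np.float64(158.21989372532454)) scene (np.float64(278.9736053485766), np.float64(167.56859073184776)) crop [235.78884279 304.54872585]
-0.052 [ 0.63295275 -0.04783471] top (np.float64(339.94288026298807), np.float64(156.28975567141617)) scene (np.float64(306.4601549167623), np.float64(157.45217622917403)) crop [455.68123933 223.61740983]
0.052 [0.62064725 0.05543471] top (np.float64(304.4318332509514), np.float64(157.8550905360819)) scene (np.float64(284.4005892970667), np.float64(165.56814579981574)) crop [279.20471438 288.5451664 ]
pin tip crop [244.07084083 511.71792642]
pin tip crop [494.97934495 404.30376805]
```

View pics/held_s.png

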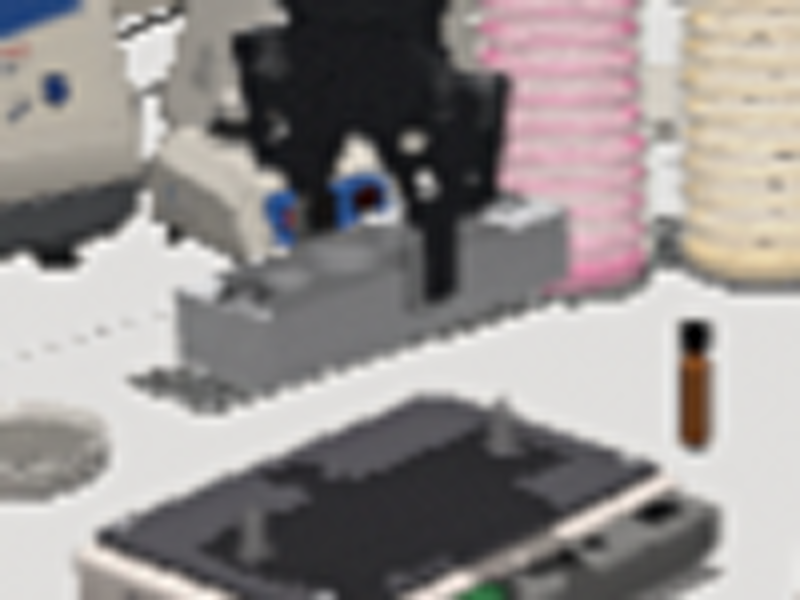

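```bash
python3 -m jog '[[-0.0007,0.0012,0.02,0],[0,0,0.02,0],[0,0,0.012,0],[0,0,0,0],[0,0,0,0]]'
python3 -m jog '[[0,0,0.004,0],[0,0,0.004,0],[0,0,0.003,0],[0,0,0,0]]'
python3 -c "
from h import *
snap('scene','pin.png',(250,130,350,205),7)"
```

```text
time: 7.8
tool_pos: [0.631, 0.0029, 0.0836]
tcp_rot: [2.087, 2.347, 0.001]
wrist_force: [0.4, 0.2, -5.3]
width: 0.644
grip_force: 50.7
time: 8.3
tool_pos: [0.6301, 0.003, 0.0719]
tcp_rot: [-2.087, -2.347, 0.001]
wrist_force: [0.6, 0.2, -6.0]
width: 0.643
grip_force: 50.8
```

View pics/pin.png

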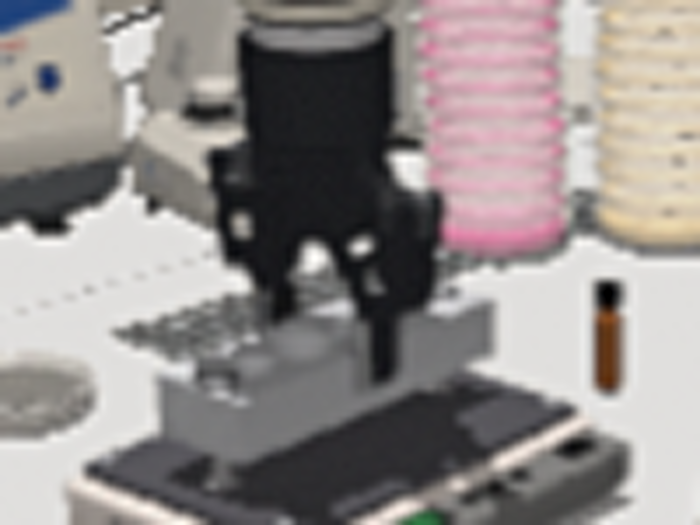

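The block hangs just over the left pin (crop (222,470)) with the hole above it. Before lowering, I check the steady tool position.

```bash
python3 -m jog '[[0,-0.0015,0,0],[0,0,0,0],[0,0,0,0]]' | head -2
python3 -m jog '[[0,0,0.003,0],[0,0,0.002,0],[0,0,0,0]]'
```

```text
time: 8.72
tool_pos: [0.6291, 0.0027, 0.0724]
time: 9.1
tool_pos: [0.6286, 0.0027, 0.0668]
tcp_rot: [-2.087, -2.347, 0.001]
wrist_force: [-0.0, 0.6, -5.3]
width: 0.643
grip_force: 50.8
```

```bash
python3 -m jog '[[0,0,0.004,0],[0,0,0.003,0],[0,0,0,0]]'
python3 -m jog '[[0,0,0.004,0],[0,0,0.003,0],[0,0,0,0],[0,0,0,0]]'
```

```text
time: 9.48
tool_pos: [0.6286, 0.0028, 0.0597]
tcp_rot: [-2.087, -2.347, 0.001]
wrist_force: [0.1, 0.1, -6.0]
width: 0.641
grip_force: 50.8
time: 9.98
tool_pos: [0.629, 0.0028, 0.0533]
tcp_rot: [2.088, 2.348, 0.0]
wrist_force: [-0.2, -1.2, -4.6]
width: 0.646
grip_force: 50.8
```

```bash
python3 -m jog '[[0,0,0.0015,0],[0,0,0.001,0],[0,0,0,0],[0,0,0,0]]'
python3 -m jog '[[0,0,0,0],[0,0,0,0],[0,0,0,0],[0,0,0,0],[0,0,0,0]]' 1.0
python3 -m jog '[[0,0,-0.05,0],[0,0,-0.05,0],[0,0,-0.03,0],[-0.05,0,0,0],[-0.06,0,0,0]]' - 20
python3 -m jog '[[-0.06,0,0,0],[-0.06,0,0,0],[-0.05,0,0,0],[0,0,0,0],[0,0,0,0]]'
python3 - <<'E'
from h import *
im=snap("top","seated.png",(275,135,375,210),7.5)
E
```

```text
time: 10.48
tool_pos: [0.6293, 0.0027, 0.0516]
tcp_rot: [2.087, 2.347, 0.0]
wrist_force: [-2.0, 0.0, 3.0]
width: 0.646
grip_force: 51.7
time: 11.1
tool_pos: [0.629, 0.0027, 0.0508]
tcp_rot: [2.088, 2.347, 0.0]
wrist_force: [-0.1, 0.2, 1.3]
width: 1.002
grip_force: 0.0
time: 11.72
tool_pos: [0.6426, -0.1065, 0.182]
tcp_rot: [2.083, 2.349, 0.002]
wrist_force: [1.0, 0.4, -0.3]
width: 1.004
grip_force: 0.0
time: 12.35
tool_pos: [0.6614, -0.2751, 0.1803]
tcp_rot: [-2.088, -2.346, -0.0]
wrist_force: [-0.3, 0.7, 0.1]
width: 0.995
grip_force: 0.0
```

View pics/seated.png

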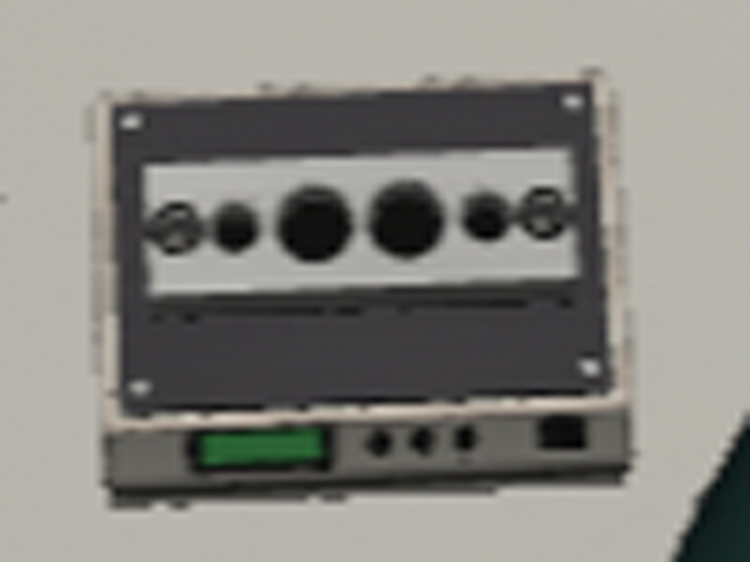

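Seated: all wells and the two dowel holes show on the line from (178,229) to (543,213), parallel to the plate. Now I measure the wells and fit the vials.

```bash
cat > fit.py <<'E'
from h import *
from scipy.optimize import least_squares
def wells(im,z=.076):
    g=cv2.cvtColor(im,cv2.COLOR_RGB2GRAY).astype(float);out=[]
    for cx,cy,r in((235,227,28),(315,224,45),(406,219,45),(485,217,28)):
        c=np.array([(cx+.5)/7.5-.5+275,(cy+.5)/7.5-.5+135]);r=r/7.5
        Y,X=np.mgrid[0:400,0:640];m=(X-c[0])**2+(Y-c[1])**2<r*r
        w=np.clip(150-g,0,150)*m;out.append(at("top",((X*w).sum()/w.sum(),(Y*w).sum()/w.sum()),z))
    return np.array(out)
def vial(im,guess,r,rc,cam="top",z0=0):
    t=np.linspace(0,2*np.pi,40)
    ring=lambda p,r,z:[proj(cam,(p[0]+r*np.cos(a),p[1]+r*np.sin(a),z0+z)) for a in t]
    def mask(p):
        b=np.zeros((400,640),np.uint8)
        for q in(ring(p,r,0)+ring(p,r,.04)+ring(p,rc,.047),ring(p,rc,.047)+ring(p,rc,.06)):
            cv2.fillConvexPoly(b,cv2.convexHull((np.array(q)*256).round().astype(np.int32)),255,cv2.LINE_AA,8)
        return b.astype(float)
    g=im.astype(float).min(2)  # blue/min channel: amber and black both dark
    p=np.array(guess,float)
    for _ in range(12):
        m=mask(p)>40;mm=cv2.dilate(m.astype(np.uint8),np.ones((7,7)))>0
        w=np.clip(130-g,0,80)*mm;mk=mask(p)
        Y,X=np.mgrid[0:400,0:640];c=np.array([(X*w).sum(),(Y*w).sum()])/w.sum();d=np.array([(X*mk).sum(),(Y*mk).sum()])/mk.sum()
        p=p+at(cam,c,z0+.03)-at(cam,d,z0+.03)
    return p
E
python3 - <<'E'
from fit import *
np.set_printoptions(precision=4,suppress=True)
im=bot.read_camera("top");W=wells(im);print(W,W.mean(0),np.linalg.norm(W[0]-W[3]),np.linalg.norm(W[1]-W[2]),np.arctan2(-(W[0]-W[3])[0],(W[0]-W[3])[1]))
sc=bot.read_camera("scene")
for n,g,r,rc in(("L1",(.43,.08),.014,.012),("L2",(.43,-.07),.014,.012),("S1",(.655,.2),.0085,.0075),("S2",(.65,-.207),.0085,.0075)):
    print(n,vial(im,g,r,rc),vial(sc,g,r,rc,"scene"))
E
```

```text
[[ 0.6221  0.0548]
 [ 0.6259  0.022 ]
 [ 0.6304 -0.0155]
 [ 0.6343 -0.0482]] [0.6282 0.0033] 0.10365948791738998 0.03777574830428629 0.11805574022906379Traceback (most recent call last):
  File "<stdin>", line 6, in <module>
  File "fit.py", line 21, in vial
    m=mask(p)>40;mm=cv2.dilate(m.astype(np.uint8),np.ones((7,7)))>0
      ~~~~^^^
  File "fit.py", line 15, in mask
    for q in(ring(p,r,0)+ring(p,r,.04)+ring(p,rc,.047),ring(p,rc,.047)+ring(p,rc,.06)):
                                                                       ~~~~^^^^^^^^^^
  File "fit.py", line 12, in <lambda>
    ring=lambda p,r,z:[proj(cam,(p[0]+r*np.cos(a),p[1]+r*np.sin(a),z0+z)) for a in t]
                       ~~~~^^^^^^^^^^^^^^^^^^^^^^^^^^^^^^^^^^^^^^^^^^^^^^
  File "h.py", line 11, in proj
    i=bot.camera_info(cam);K=np.array(i["intrinsics"]);E=np.array(i["extrinsics"]);k=i["k1"]
ValueError: time passes only in moves, steps and waits
```

```bash
sed -i 's/bot.camera_info(cam)/CI[cam]/; ' h.py; sed -i 's/^from workcell import bot/from workcell import bot\nCI={c:bot.camera_info(c) for c in("top","scene")}/' h.py
python3 - <<'E'
from fit import *
np.set_printoptions(precision=4,suppress=True)
im=bot.read_camera("top");sc=bot.read_camera("scene")
for n,g,r,rc in(("L1",(.43,.08),.014,.012),("L2",(.43,-.07),.014,.012),("S1",(.655,.2),.0085,.0075),("S2",(.65,-.207),.0085,.0075)):
    print(n,vial(im,g,r,rc),vial(sc,g,r,rc,"scene"))
s=bot.read_state();print(s["tool_pos"],s["q"])
E
```

```text
L1 [0.4284 0.0811] [0.457  0.0559]
L2 [ 0.431  -0.0714] [ 0.4205 -0.0434]
S1 [0.661 0.2  ] [0.668  0.1927]
S2 [ 0.6435 -0.2175] [ 0.6441 -0.2043]
[ 0.6618 -0.2738  0.1809] [-0.4272  0.3722  1.5574  0.0001  1.2121 -0.546 ]
```

Run:
```python
from fit import *
np.set_printoptions(precision=4,suppress=True)
im=cv2.resize(cv2.imread("pics/top0.png"),(640,400),interpolation=cv2.INTER_AREA)[:,:,::-1]
for n,g,r,rc in(("L1",(.43,.08),.014,.012),("L2",(.43,-.07),.014,.012),("S1",(.655,.2),.0085,.0075),("S2",(.65,-.207),.0085,.0075)):
    p=vial(im,g,r,rc);print(n,p,proj("top",[*p,.06]),proj("top",[*p,0]))
def o(im,x,y):return cv2.resize(im[y-16:y+17,x-16:x+17],(380,280),interpolation=cv2.INTER_CUBIC)
cv2.imwrite("pics/v.png",np.vstack([np.hstack([o(im,293,229),o(im,341,231)]),np.hstack([o(im,262,155),o(im,389,165)])])[:,:,::-1])
```

```text
L1 [0.4284 0.0811] (np.float64(292.2966232095067), np.float64(226.9766895448507)) (np.float64(293.65662145775366), np.float64(229.74244737965432))
L2 [ 0.4323 -0.0697] (np.float64(341.74290428737), np.float64(229.31115231958736)) (np.float64(341.08730585944863), np.float64(231.9855267017848))
S1 [0.6609 0.2   ] (np.float64(261.2716872210025), np.float64(151.47294861781214)) (np.float64(263.79881797478606), np.float64(157.11275136232558))
S2 [ 0.6557 -0.2081] (np.float64(390.42553311076364), np.float64(162.08232058007715)) (np.float64(387.8692594049331), np.float64(167.33726878369663))
```

View pics/v.png

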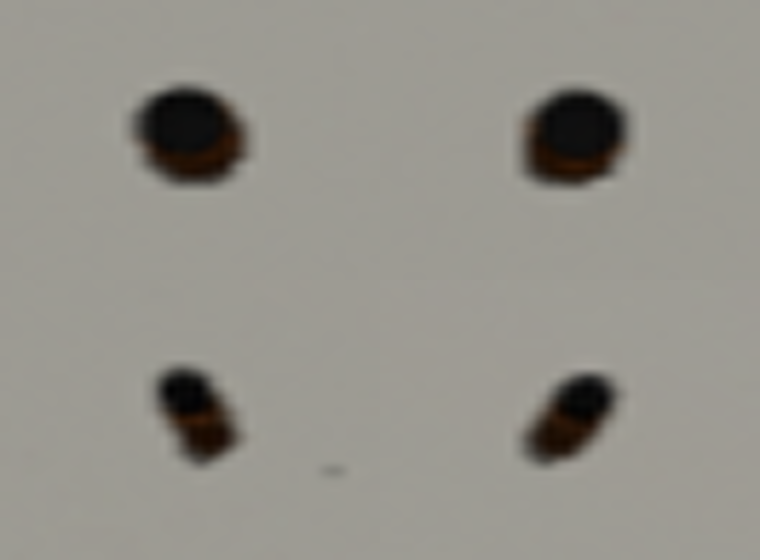

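Four amber, black-capped vials; the fit positions agree with the picture. Starting with the small vial on the right.

```bash
python3 -m jog '[[0.033,0.0008,0,0],[0.033,0.0009,0,0],[0,0,0,0.1745],[0,0,0,0.1745],[0,0,0,0.1745]]' 1.0 20 |head -2
python3 -m jog '[[0,0,0,0.1745],[0,0,0,0.1745],[0,0,0,0.1745],[0,0,0,0.1745],[0,0,0,0.1745]]' |head -2
python3 -m jog '[[0,0,0.04,0.1745],[0,0,0.05,0],[0,0,0.04,0],[0,0,0.022,0],[0,0,0,0]]' |head -3
python3 -m jog '[[0,0,0,0],[0,0,0,0],[0,0,0,0]]'
```

```text
time: 13.22
tool_pos: [0.6558, -0.2083, 0.1811]
time: 13.85
tool_pos: [0.6557, -0.2085, 0.181]
time: 14.48
tool_pos: [0.6543, -0.2085, 0.027]
tcp_rot: [-3.135, -0.185, 0.005]
time: 14.85
tool_pos: [0.6568, -0.21, 0.0306]
tcp_rot: [3.135, 0.184, 0.004]
wrist_force: [-0.2, 0.0, 0.1]
width: 0.996
grip_force: 0.0
```

```bash
python3 -m jog '[[0,0,0,0],[0,0,0,0],[0,0,0,0],[0,0,0,0],[0,0,0,0]]' 0.0 20
python3 -m jog '[[0,0,0,0],[0,0,0,0],[0,0,0,0]]'
```

```text
time: 15.48
tool_pos: [0.6556, -0.2096, 0.0287]
tcp_rot: [-3.136, -0.184, 0.0]
wrist_force: [-0.5, -0.1, 0.5]
width: 0.183
grip_force: 21.2
time: 15.85
tool_pos: [0.6556, -0.2096, 0.0287]
tcp_rot: [-3.136, -0.184, 0.0]
wrist_force: [-0.9, 0.3, 0.2]
width: 0.185
grip_force: 21.2
```

```bash
python3 -m jog '[[0,0,0,0],[0,0,0,0],[0,0,0,0],[0,0,0,0],[0,0,0,-0.1745]]' 1.0
python3 -m jog '[[0,0,0,-0.1745],[0,0,0,-0.1745],[0,0,0,-0.1745],[0,0,0,-0.1745],[0,0,0,-0.1745]]'|head -2
python3 -m jog '[[0,0,0,-0.1745],[0,0,0,-0.1745],[0,0,0,-0.1745],[0,0,0,0],[0,0,0,0]]'|head -3
python3 -m jog '[[0,0,0,0],[0,0,0,0],[0,0,0,0],[0,0,0,0],[0,0,0,0]]' 0.0 20
python3 -m jog '[[0,0,-0.03,0],[0,0,-0.05,0],[0,0,-0.05,0],[0,0,0,0],[0,0,0,0]]'
```

```text
time: 16.48
tool_pos: [0.6557, -0.2096, 0.0288]
tcp_rot: [3.107, 0.463, 0.0]
wrist_force: [-0.8, 0.4, 0.1]
width: 1.001
grip_force: 0.0
time: 17.1
tool_pos: [0.6557, -0.2096, 0.0288]
time: 17.73
tool_pos: [0.6557, -0.2096, 0.0288]
tcp_rot: [-2.091, -2.345, 0.0]
time: 18.35
tool_pos: [0.6556, -0.2096, 0.0288]
tcp_rot: [-2.088, -2.347, 0.0]
wrist_force: [0.7, -0.6, 1.1]
width: 0.185
grip_force: 21.0
time: 18.98
tool_pos: [0.6554, -0.2095, 0.1587]
tcp_rot: [-2.088, -2.347, 0.0]
wrist_force: [-0.6, 0.3, -1.2]
width: 0.184
grip_force: 21.0
```

```bash
python3 -m jog '[[0.054,-0.0006,0,0],[0.054,-0.0006,0,0],[0.0544,-0.0005,0,0],[0,0,0.03,0],[0,0,0.018,0]]'|head -2
python3 -m jog '[[0,0,0,0],[0,0,0,0],[0,0,0,0]]'
python3 -c "
from h import *
snap('scene','ins.png',(260,130,360,205),7)"
```

```text
time: 19.6
tool_pos: [0.6324, -0.0474, 0.107]
time: 19.98
tool_pos: [0.636, -0.0493, 0.1119]
tcp_rot: [2.088, 2.345, 0.002]
wrist_force: [0.6, 0.6, 0.8]
width: 0.18
grip_force: 21.0
```

View pics/ins.png

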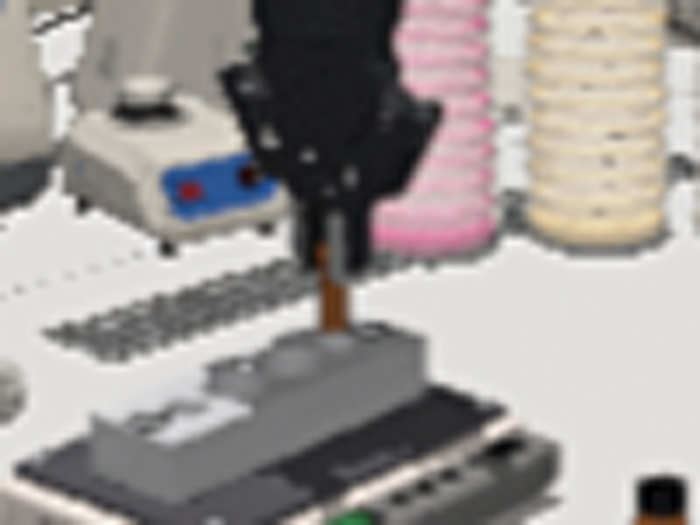

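The vial hangs upright over the right small well (crop (335,335)). Lowering it slowly.

```bash
python3 -m jog '[[0,0,0.002,0],[0,0,0,0],[0,0,0,0]]'|head -2
python3 -m jog '[[0,0,0.003,0],[0,0,0.003,0],[0,0,0.003,0],[0,0,0,0]]'
```

```text
time: 20.4
tool_pos: [0.635, -0.0485, 0.1089]
time: 20.9
tool_pos: [0.6346, -0.0484, 0.0992]
tcp_rot: [-2.087, -2.347, 0.001]
wrist_force: [-0.0, 0.0, 0.3]
width: 0.185
grip_force: 21.0
```

```bash
python3 -m jog '[[0,0,0.005,0],[0,0,0.005,0],[0,0,0.004,0],[0,0,0,0],[0,0,0,0]]'
python3 -m jog '[[0,0,0.0015,0],[0,0,0,0],[0,0,0,0]]'
```

```text
time: 21.52
tool_pos: [0.6351, -0.0485, 0.0858]
tcp_rot: [2.088, 2.347, -0.0]
wrist_force: [0.7, 0.8, 1.2]
width: 0.185
grip_force: 21.0
time: 21.9
tool_pos: [0.635, -0.0485, 0.0843]
tcp_rot: [2.088, 2.348, 0.0]
wrist_force: [-0.3, 0.0, 0.8]
width: 0.183
grip_force: 21.0
```

```bash
python3 -m jog '[[0,0,0,0],[0,0,0,0],[0,0,0,0],[0,0,0,0],[0,0,-0.04,0]]' 0.6 20
python3 -m jog '[[0,0,-0.046,0],[0.0007,-0.051,0,0],[0.0007,-0.051,0,0],[0.0007,-0.051,0,0],[0.0008,-0.0508,0,0]]'|head -2
python3 -m jog '[[0,0,0,0.1745],[0,0,0,0.1745],[0,0,0,0.1745],[0,0,0,0.1745],[0,0,0,0.1745]]' |head -2
python3 -m jog '[[0,0,0,0.1745],[0,0,0,0.1745],[0,0,0,0.1745],[0,0,0,0.1745],[0,0,0,0]]'
python3 - <<'E'
from fit import *
im=bot.read_camera("top");print(wells(im))
snap("scene","chk.png",(250,120,390,225),5.7)
E
```

```text
time: 22.52
tool_pos: [0.6315, -0.0481, 0.1204]
tcp_rot: [-2.083, -2.342, 0.008]
wrist_force: [0.2, -0.4, -0.7]
width: 0.6
grip_force: 0.0
time: 23.15
tool_pos: [0.4307, -0.0695, 0.1703]
time: 23.78
tool_pos: [0.4322, -0.0694, 0.1704]
time: 24.4
tool_pos: [0.4323, -0.0694, 0.1704]
tcp_rot: [3.136, 0.187, 0.0]
wrist_force: [0.5, 0.4, 0.1]
width: 0.599
grip_force: 0.0
[[ 0.62218106  0.05475249]
 [ 0.62603838  0.02201825]
 [ 0.63053864 -0.01545624]
 [ 0.63553077 -0.04784231]]
```

View pics/chk.png

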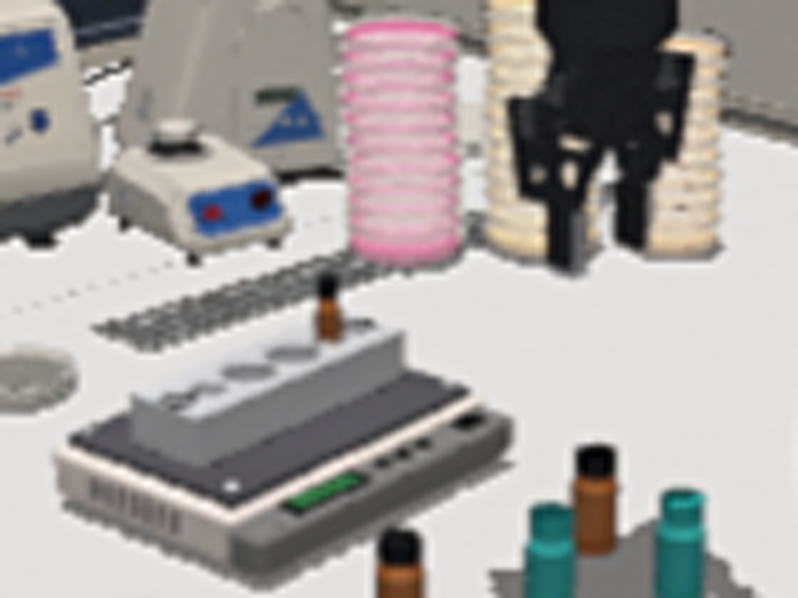

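The small vial stands in its well at crop (327,310) and the block has not moved. The gripper is above vial L2 (amber, crop (595,500)).

```bash
python3 -m jog '[[0,0,0.05,0],[0,0,0.05,0],[0,0,0.03,0],[0,0,0.0114,0],[0,0,0,0]]' |head -2
python3 -m jog '[[0,0,0,0],[0,0,0,0],[0,0,0,0],[0,0,0,0]]' 0.0 20
python3 -m jog '[[0,0,0,0],[0,0,0,0],[0,0,0,0],[0,0,0,-0.1745],[0,0,0,-0.1745]]' 0.6
python3 -m jog '[[0,0,0,-0.1745],[0,0,0,-0.1745],[0,0,0,-0.1745],[0,0,0,-0.1745],[0,0,0,-0.1745]]'|head -2
python3 -m jog '[[0,0,0,-0.1745],[0,0,0,-0.1745],[0,0,0,0],[0,0,0,0]]'|head -3
python3 -m jog '[[0,0,0,0],[0,0,0,0],[0,0,0,0],[0,0,0,0],[0,0,0,0]]' 0.0 20
python3 -m jog '[[0,0,-0.03,0],[0,0,-0.05,0],[0,0,-0.05,0],[0,0,0,0],[0,0,0,0]]'
```

```text
time: 25.12
tool_pos: [0.4321, -0.0694, 0.0287]
time: 25.62
tool_pos: [0.434, -0.0699, 0.0304]
tcp_rot: [3.135, 0.184, 0.005]
wrist_force: [0.4, -1.0, 5.9]
width: 0.312
grip_force: 19.9
time: 26.25
tool_pos: [0.4319, -0.0693, 0.0286]
tcp_rot: [-3.054, -0.735, 0.001]
wrist_force: [-0.3, 1.0, 0.0]
width: 0.603
grip_force: 0.0
time: 26.88
tool_pos: [0.432, -0.0693, 0.0286]
time: 27.38
tool_pos: [0.4321, -0.0694, 0.0288]
tcp_rot: [-2.091, -2.344, 0.0]
time: 28.0
tool_pos: [0.4323, -0.0694, 0.029]
tcp_rot: [2.088, 2.347, 0.0]
wrist_force: [0.4, 0.1, 0.7]
width: 0.309
grip_force: 20.2
time: 28.62
tool_pos: [0.4318, -0.0693, 0.1584]
tcp_rot: [-2.087, -2.347, 0.0]
wrist_force: [-0.3, -0.1, -0.9]
width: 0.311
grip_force: 20.1
```

```bash
python3 -m jog '[[0.0074,0.0509,0,0],[0.0074,0.0509,0,0],[0.0075,0.0509,0,0],[0.0075,0.051,0,0],[0,0,0,0]]'|head -2
python3 -m jog '[[0,0,0.03,0],[0,0,0.018,0],[0,0,0,0],[0,0,0,0],[0,0,0,0]]'|head -3
python3 -m jog '[[0,0,0.003,0],[0,0,0.003,0],[0,0,0.003,0],[0,0,0.002,0],[0,0,0,0]]'
```

```text
time: 29.25
tool_pos: [0.6323, -0.0149, 0.1551]
time: 29.88
tool_pos: [0.6319, -0.0162, 0.1123]
tcp_rot: [2.087, 2.346, 0.002]
time: 30.5
tool_pos: [0.6309, -0.016, 0.0995]
tcp_rot: [-2.087, -2.347, 0.001]
wrist_force: [-0.6, 0.0, -1.9]
width: 0.311
grip_force: 20.2
```

```bash
python3 -m jog '[[0,0,0.005,0],[0,0,0.005,0],[0,0,0.0045,0],[0,0,0,0],[0,0,0,0]]'
python3 -m jog '[[0,0,0.001,0],[0,0,0,0]]'
python3 -m jog '[[0,0,0,0],[0,0,0,0],[0,0,0,0],[0,0,0,0],[0,0,-0.02,0]]' 0.6 20
python3 -m jog '[[0,0,-0.035,0],[0,0,-0.04,0],[0,0,0,0],[0,0,0,0]]'|head -3
```

```text
time: 31.12
tool_pos: [0.6311, -0.016, 0.0853]
tcp_rot: [-2.088, -2.347, 0.0]
wrist_force: [0.5, 0.3, -0.3]
width: 0.308
grip_force: 20.2
time: 31.38
tool_pos: [0.6312, -0.0161, 0.0845]
tcp_rot: [2.088, 2.347, 0.0]
wrist_force: [-0.0, -0.1, -0.9]
width: 0.315
grip_force: 20.2
time: 32.0
tool_pos: [0.6293, -0.0159, 0.103]
tcp_rot: [-2.085, -2.345, 0.004]
wrist_force: [-0.1, -0.4, -0.4]
width: 0.594
grip_force: 0.0
time: 32.5
tool_pos: [0.6313, -0.0161, 0.1805]
tcp_rot: [2.087, 2.347, 0.001]
```

```bash
python3 -m jog '[[0.0301,-0.0474,0,0],[0.0301,-0.0474,0,0],[0.0301,-0.0475,0,0],[0.0301,-0.0475,0,0],[0,0,0,0.1745]]'|head -2
python3 -m jog '[[0,0,0,0.1745],[0,0,0,0.1745],[0,0,0,0.1745],[0,0,0,0.1745],[0,0,0,0.1745]]' |head -2
python3 -m jog '[[0,0,0,0.1745],[0,0,0,0.1745],[0,0,0,0.1745],[0,0,0,0],[0,0,0,0]]'|head -3
python3 - <<'E'
from fit import *
print(vial(bot.read_camera("top"),(.428,.081),.014,.012))
snap("scene","chk2.png",(250,120,390,225),5.7)
E
```

```text
time: 33.12
tool_pos: [0.4233, 0.0823, 0.177]
time: 33.75
tool_pos: [0.4273, 0.0812, 0.1779]
time: 34.38
tool_pos: [0.428, 0.0813, 0.1787]
tcp_rot: [3.136, 0.188, -0.002]
[0.43446373 0.07336319]
```

View pics/chk2.png

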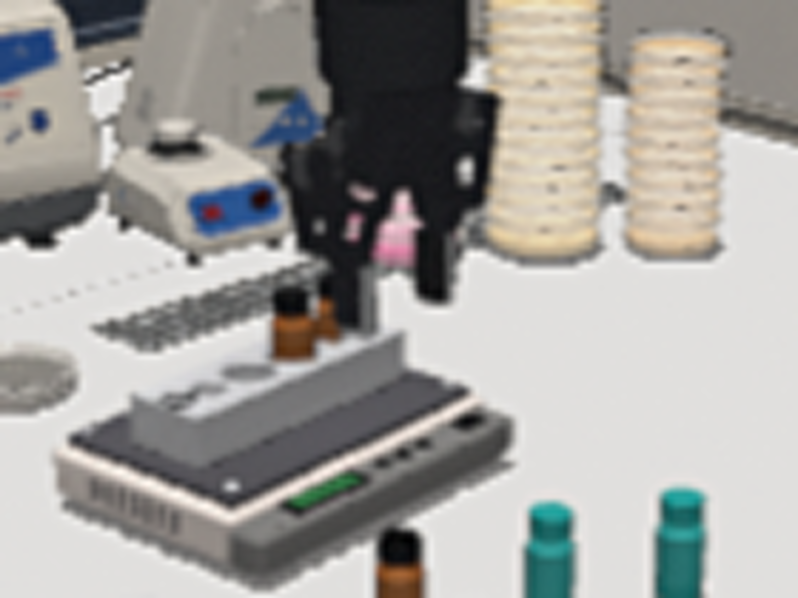

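The large vial is down in its well at crop (293,330), upright. L1 is next.

```bash
python3 -m jog '[[0,0,0.05,0],[0,0,0.05,0],[0,0,0.035,0],[0,0,0.0155,0],[0,0,0,0]]' |head -2
python3 -m jog '[[0,0,0,0],[0,0,0,0],[0,0,0,0],[0,0,0,0]]' 0.0 20
python3 -m jog '[[0,0,0,0],[0,0,0,0],[0,0,0,0],[0,0,0,-0.1745],[0,0,0,-0.1745]]' 0.6
python3 -m jog '[[0,0,0,-0.1745],[0,0,0,-0.1745],[0,0,0,-0.1745],[0,0,0,-0.1745],[0,0,0,-0.1745]]'|head -2
python3 -m jog '[[0,0,0,-0.1745],[0,0,0,-0.1745],[0,0,0,0],[0,0,0,0]]'|head -3
python3 -m jog '[[0,0,0,0],[0,0,0,0],[0,0,0,0],[0,0,0,0],[0,0,0,0]]' 0.0 20
python3 -m jog '[[0,0,-0.03,0],[0,0,-0.05,0],[0,0,-0.05,0],[0,0,0,0],[0,0,0,0]]'
```

```text
time: 35.1
tool_pos: [0.4279, 0.0813, 0.0283]
time: 35.6
tool_pos: [0.4303, 0.0815, 0.0304]
tcp_rot: [-3.136, -0.184, -0.006]
wrist_force: [1.0, -0.8, 7.0]
width: 0.313
grip_force: 19.8
time: 36.22
tool_pos: [0.4282, 0.0814, 0.0286]
tcp_rot: [-3.054, -0.735, 0.001]
wrist_force: [-0.2, -1.0, 0.0]
width: 0.598
grip_force: 0.0
time: 36.85
tool_pos: [0.4282, 0.0814, 0.0286]
time: 37.35
tool_pos: [0.4284, 0.0814, 0.0287]
tcp_rot: [-2.091, -2.344, 0.0]
time: 37.98
tool_pos: [0.4286, 0.0814, 0.029]
tcp_rot: [2.088, 2.347, 0.0]
wrist_force: [0.4, -0.2, 2.0]
width: 0.308
grip_force: 19.7
time: 38.6
tool_pos: [0.4281, 0.0813, 0.1584]
tcp_rot: [-2.088, -2.347, 0.0]
wrist_force: [-0.4, 0.0, -0.4]
width: 0.315
grip_force: 19.9
```

```bash
python3 -m jog '[[-0.0206,0.0474,0,0],[-0.0206,0.0474,0,0],[-0.0206,0.0474,0,0],[-0.0206,0.0475,0,0],[0,0,0,0]]'|head -2
python3 -m jog '[[0,0,0.03,0],[0,0,0.018,0],[0,0,0,0],[0,0,0,0],[0,0,0,0]]'|head -3
python3 -m jog '[[0,0,0.003,0],[0,0,0.003,0],[0,0,0.003,0],[0,0,0.002,0],[0,0,0,0]]'
```

```text
time: 39.22
tool_pos: [0.6278, 0.0205, 0.1551]
time: 39.85
tool_pos: [0.6274, 0.0218, 0.1124]
tcp_rot: [2.086, 2.346, 0.002]
time: 40.48
tool_pos: [0.6263, 0.0217, 0.0994]
tcp_rot: [-2.087, -2.347, 0.001]
wrist_force: [0.6, 0.0, 0.4]
width: 0.311
grip_force: 20.0
```

```bash
python3 -m jog '[[0,0,0.005,0],[0,0,0.005,0],[0,0,0.005,0],[0,0,0,0],[0,0,0,0]]'
python3 -m jog '[[0,0,0,0],[0,0,0,0],[0,0,0,0],[0,0,0,0],[0,0,-0.02,0]]' 0.6 20
python3 -m jog '[[0,0,-0.035,0],[0,0,-0.04,0],[0.0576,0.0184,0,0],[0.0576,0.0184,0,0],[0.0577,0.0184,0,0]]'|head -3
python3 -m jog '[[0,0,0,0.1745],[0,0,0,0.1745],[0,0,0,0.1745],[0,0,0,0.1745],[0,0,0,0.1745]]' |head -2
python3 -m jog '[[0,0,0,0.1745],[0,0,0,0.1745],[0,0,0,0.1745],[0,0,0,0.1745],[0,0,0,0]]'|head -3
python3 -c "
from h import *
snap('scene','chk3.png',(210,120,350,225),5.7)"
```

```text
time: 41.1
tool_pos: [0.6266, 0.0217, 0.0849]
tcp_rot: [-2.088, -2.348, -0.0]
wrist_force: [0.7, 0.0, 0.2]
width: 0.313
grip_force: 20.0
time: 41.72
tool_pos: [0.6247, 0.0217, 0.1035]
tcp_rot: [-2.085, -2.345, 0.005]
wrist_force: [-0.5, 0.0, -0.2]
width: 0.601
grip_force: 0.0
time: 42.35
tool_pos: [0.6622, 0.2014, 0.1823]
tcp_rot: [2.088, 2.345, 0.004]
time: 42.98
tool_pos: [0.6617, 0.2, 0.1818]
time: 43.6
tool_pos: [0.6617, 0.2, 0.1815]
tcp_rot: [-3.136, -0.187, -0.003]
```

View pics/chk3.png

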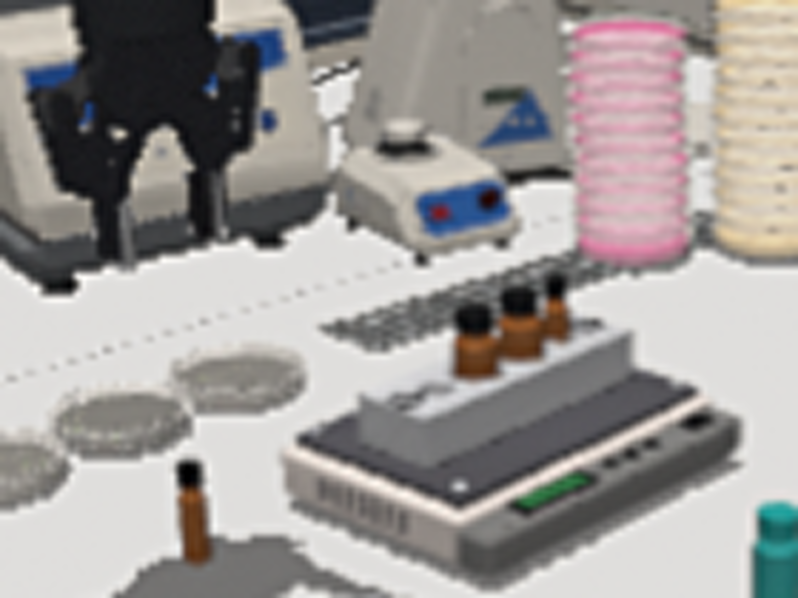

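Three vials are seated in the row at crop (475,340), (520,325) and (556,310). The last small vial stands at (193,510), below the gripper.

```bash
python3 -m jog '[[0,0,0.05,0],[0,0,0.05,0],[0,0,0.035,0],[0,0,0.0175,0],[0,0,0,0]]' |head -2
python3 -m jog '[[0,0,0,0],[0,0,0,0],[0,0,0,0],[0,0,0,0],[0,0,0,0]]' 0.0 20
python3 -m jog '[[0,0,0,0],[0,0,0,0],[0,0,0,0],[0,0,0,-0.1745],[0,0,0,-0.1745]]' 0.6
python3 -m jog '[[0,0,0,-0.1745],[0,0,0,-0.1745],[0,0,0,-0.1745],[0,0,0,-0.1745],[0,0,0,-0.1745]]'|head -2
python3 -m jog '[[0,0,0,-0.1745],[0,0,0,-0.1745],[0,0,0,0],[0,0,0,0]]'|head -3
python3 -m jog '[[0,0,0,0],[0,0,0,0],[0,0,0,0],[0,0,0,0],[0,0,0,0]]' 0.0 20
python3 -m jog '[[0,0,-0.03,0],[0,0,-0.05,0],[0,0,-0.05,0],[0,0,0,0],[0,0,0,0]]'
```

```text
time: 44.28
tool_pos: [0.6605, 0.1996, 0.0264]
time: 44.9
tool_pos: [0.663, 0.2002, 0.0297]
tcp_rot: [-3.136, -0.184, -0.006]
wrist_force: [-0.1, -0.8, 5.4]
width: 0.185
grip_force: 20.1
time: 45.52
tool_pos: [0.6608, 0.1998, 0.0269]
tcp_rot: [-3.054, -0.735, 0.001]
wrist_force: [0.5, 0.6, 0.1]
width: 0.601
grip_force: 0.0
time: 46.15
tool_pos: [0.6608, 0.1998, 0.0269]
time: 46.65
tool_pos: [0.661, 0.1999, 0.0271]
tcp_rot: [-2.091, -2.344, 0.001]
time: 47.28
tool_pos: [0.6613, 0.1999, 0.0274]
tcp_rot: [2.088, 2.347, 0.0]
wrist_force: [0.2, 0.3, 0.0]
width: 0.181
grip_force: 20.3
time: 47.9
tool_pos: [0.6609, 0.1998, 0.1572]
tcp_rot: [-2.088, -2.347, 0.0]
wrist_force: [0.2, -1.1, -1.1]
width: 0.185
grip_force: 20.3
```

```bash
python3 -m jog '[[-0.0466,-0.0184,0,0],[-0.0466,-0.0184,0,0],[-0.0465,-0.0185,0,0],[0,0,0,0],[0,0,0,0]]'|head -2
python3 -m jog '[[0,0,0.03,0],[0,0,0.019,0],[0,0,0,0],[0,0,0,0],[0,0,0,0]]'|head -3
python3 -m jog '[[0,0,0.003,0],[0,0,0.003,0],[0,0,0.003,0],[0,0,0.002,0],[0,0,0,0]]'
```

```text
time: 48.52
tool_pos: [0.6216, 0.0546, 0.1555]
time: 49.15
tool_pos: [0.6236, 0.0549, 0.1096]
tcp_rot: [2.086, 2.347, 0.002]
time: 49.78
tool_pos: [0.6223, 0.0546, 0.097]
tcp_rot: [-2.088, -2.347, 0.001]
wrist_force: [0.8, -0.3, -0.5]
width: 0.184
grip_force: 20.3
```

```bash
python3 -m jog '[[0,0,0.005,0],[0,0,0.005,0],[0,0,0.004,0],[0,0,0,0],[0,0,0,0]]'
python3 -m jog '[[0,0,0,0],[0,0,0,0],[0,0,0,0],[0,0,0,0],[0,0,-0.02,0]]' 0.6 20
python3 -m jog '[[0,0,-0.035,0],[0,0,-0.04,0],[0.05,0,0,0],[0.06,0,0,0],[0.06,0,0,0]]'|head -3
python3 -m jog '[[0.05,0,0,0],[0,0,0,0],[0,0,0,0],[0,0,0,0]]'
python3 -c "
from h import *
snap('scene','fin.png',(210,120,350,225),5.7)"
```

```text
time: 50.4
tool_pos: [0.6227, 0.0547, 0.0834]
tcp_rot: [2.088, 2.348, -0.0]
wrist_force: [-0.6, 0.1, 0.2]
width: 0.188
grip_force: 20.3
time: 51.02
tool_pos: [0.6208, 0.0546, 0.102]
tcp_rot: [-2.086, -2.345, 0.005]
wrist_force: [-0.5, -0.8, -0.1]
width: 0.602
grip_force: 0.0
time: 51.65
tool_pos: [0.6032, 0.225, 0.1807]
tcp_rot: [2.088, 2.345, 0.004]
time: 52.15
tool_pos: [0.5973, 0.2719, 0.179]
tcp_rot: [2.089, 2.346, 0.0]
wrist_force: [-0.7, -0.3, 0.2]
width: 0.6
grip_force: 0.0
```

View pics/fin.png

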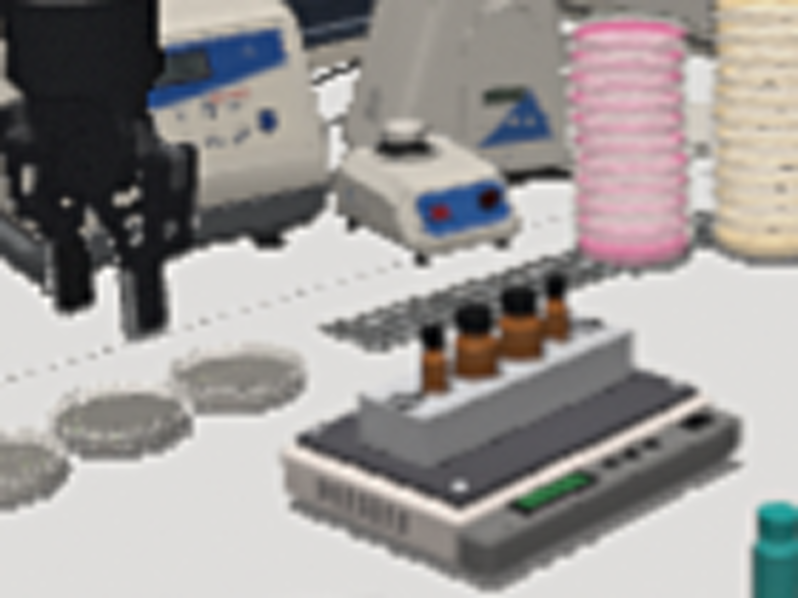

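All four vials stand at equal depth in their wells, at crop (433,357), (475,340), (520,325) and (556,310). The block is flat and the gripper is clear, so I hand in.

```bash
python3 -c "
from workcell import bot
print(bot.finish_job())"
```

```text
the job is handed in; nothing more can be done
None
```

The job is handed in at about 52 s of the 136 s allowed: block_1 is seated over both heater pins, all four vials are upright in wells of their own size, and the arm never went near the bottle or the dishes; no verdict was returned.

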